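Slide a specimen box home into its docking bay

TASK

The blue slide box stands askew on the black docking board; the grey one is already docked. Without grasping or lifting it, push the blue box with the fingertips so that it lines up with the empty bay, then push it gently down the lane between the two aluminium rails until its end is up against the orange end stop. Neither the box nor the robot may touch either of these rails, and everything else stays where it is.

Things in the scene. Friction and masses are not known exactly. Their poses are not given: they have to be found in the camera images.
- dock: Black board fixed on the desk, 6 mm thick. Origin: underside, on the centre line of the far, empty bay. +y runs along the bays to the end stop (robot's left), +x across them, away from the robot. Board: x -162 to 62, y -230 to 210 mm. Rails stand from y = 20 mm on; before them the flat apron. Empty bay: x -46 to 46 mm between its rails; the grey box's bay is centred on x = -102 mm.
- bay_mouth (a point): Middle of the empty bay's open end, on the board's top face (6 mm above the desk); axes as the dock's.
- bay_home (a point): Where the blue box's origin lies when it is centred in the empty bay and almost touching the end stop (1 mm from it), on the board's top face; axes as the dock's.
- rail_far: Fixed aluminium guide rail on the far side of the empty bay, 10 mm wide (dock x), 175 mm long (dock y), 16 mm high (its top is 22 mm above the desk). Origin: middle of its underside.
- rail_mid: The same rail on the near side of the empty bay, between the two bays. Origin: middle of its underside.
- end_stop: Fixed orange bar across the +y end of both bays, 214 x 10 mm, 16 mm high (its top is 22 mm above the desk). Origin: middle of its underside; its stop face is 5 mm toward -y from there.
- slide_box_0: Blue closed plastic slide box, loose, 0.11 to 0.23 kg, 175 mm long (y), 39 mm high. Origin: centre of its underside. Its solid walls: x -34 to 32, y -88 to 88 mm (trim looks up to 74 mm wide). It starts on the apron before the bays, 30 to 60 mm nearer the robot than the empty bay's centre line and turned up to 0.2 rad; lined up, its axes match the dock's.
- slide_box_1: Grey slide box of the same shape, loose, already in the near bay. Leave alone.
- objective_can_0: Black-and-white objective can, 34 mm diameter, 56 mm high, standing beyond the board. Origin: centre of its underside. Leave alone.
- petri_0: Petri dish with lid, 60 mm diameter, 16 mm high, beyond the board. Origin: centre of its underside. Leave alone.
- coverslip_box_0: Small white and blue box, 29 x 29 x 16 mm, to the left of the board. Origin: centre of its underside. Leave alone.
- stain_bottle: Small brown bottle with a white cap, 32 mm diameter, 78 mm high, to the left of the board. Origin: centre of its underside. Leave alone.
- sticky_pad: Yellow sticky pad, 75 x 75 x 11 mm, on the robot's side, right of the board. Origin: centre of its underside. Leave alone.

How it is judged (in metres and radians):
At the end, for the whole second after the job is handed in: The blue box lies flat and at rest between the two rails of the empty bay, its end no more than 5 mm short of the end stop (origin within 4 mm of bay_home along the lane), clear of both rails (about 13 mm either way across the lane, 0.12 rad), and the robot has let go of everything (y of slide_box_0 in the frame of bay_home between -0.004 and 0.004 m and x of slide_box_0 in the frame of bay_home between -0.013 and 0.015 m and z of slide_box_0 in the frame of bay_home between -0.003 and 0.003 m and angle between slide_box_0's own z axis and vertical below 0.05 rad and angle between the y axis of slide_box_0 and the y axis of dock, either way round below 0.12 rad and linear speed of slide_box_0 below 0.01 m/s); the robot touches nothing.
It fails at once if the blue box touches a guide rail of its bay (contact force between slide_box_0 and rail_far above 0.05 N or contact force between slide_box_0 and rail_mid above 0.05 N).
It fails at once if the robot touches a guide rail of the empty bay (contact force between any of the arm, the fingers and rail_far above 0.3 N or contact force between any of the arm, the fingers and rail_mid above 0.3 N).
It fails at once if the blue box is lifted off the board (more than 6 mm) or tipped (more than 0.15 rad) (z of slide_box_0 in the frame of bay_home above 0.006 m or angle between slide_box_0's own z axis and vertical above 0.15 rad).
It fails at once if the blue box is squeezed between the fingers, shoved hard or rammed into the end stop (more than 20 N) (contact force between the fingers and slide_box_0 above 20 N or contact force between slide_box_0 and end_stop above 20 N).
It fails at once if a bystander is moved (grey box by more than 6 mm, the others by more than 10 mm) (distance of slide_box_1 from where it was at the start of the episode above 0.006 m or distance of any of objective_can_0, petri_0, coverslip_box_0, stain_bottle, sticky_pad from where it was at the start of the episode above 0.01 m).
It also fails if it takes over 61 s, if anything falls off the work surface, if the arm or the gripper's body presses on something with over 40 N, if the wrist force passes 120 N, or if a joint passes its speed limit or range.

ROBOT

A 6-joint arm with a two-finger parallel gripper is mounted at the origin on a cart in front of the work surface, level with it; the furniture and walls round the work are solid. World frame = base frame: x ahead of the robot, y to its left, z up, the work surface at z = 0. Lengths are in mm, angles in rad, forces in N, time in s.
With the tool pointing down it reaches from about 250 to 775 mm from the base axis. Payload 4 kg.
Tool frame: the origin (TCP) lies at the very end of the fingers, on their centre line; the grasp point (between the pads) lies 19 mm behind it; z points along the fingers, y is the line along which they close (so a half turn about z gives the same grasp; the last joint's range is limited). The gripper opens to 94 mm and grips with 3 to 60 N. Pads are 16 mm wide; open, the fingers measure 119 mm over their backs; the gripper's body (75 mm by 177 mm) begins 78 mm behind the grasp point.
Start: joints at [-1.446, 0.087, 1.371, -0, 1.684, -0.103], TCP at [124.205, -535.811, 205.506] pointing down, gripper open.
Joint ranges: [-3.1, 3.1], [-0.76, 2.03], [0.27, 2.55], [-1.08, 4.22], [0.17, 2.65], [-2.57, 2.57]. Speed limits (rad/s): [2.79, 2.79, 3.14, 3.14, 3.14, 3.14].

INTERFACE

Orientations are given as [roll, pitch, yaw] about the fixed x, y, z axes, in that order (R = Rz(yaw) Ry(pitch) Rx(roll)).
In Python, from workcell import env gives the robot as it stands. The module is installed in compiled form; this text tells all that it offers.
- The arm moves only by the shell command python3 -m inch 'ROWS' [FORCE]. ROWS is JSON, a list that holds one entry, the list of rows, each a list of 5 numbers: the closure, from -1 (fully open) to 1 (shut), then the shift along the tool's x, y, z in m, then the turn about the tool's z in rad. In form: [[[gripper, tx, ty, tz, turn], ...]]. A call has 1 to 5 rows; each row shifts and turns the commanded pose from where the row before left it, along the tool's axes as they then stand; what a row does not reach is not made up. A row lasts 1/8 s, in which the tool goes at most 62.5 mm and 10.7 degrees, less where a joint would pass 70% of its speed; a pose out of reach is approached as far as the arm can. A call is refused whole if a number of a shift passes 0.0625 or a number of a turn 0.188, either way. A call with a gripper value outside its range is refused whole. The fingers move at their own pace and stop on an object; FORCE is the grip in N (left out, the last holds). Time passes only in rows, so rows that do not move let the fingers close. It gives the time, the measured TCP pose, the force, the opening and the grip force at its end, in the units of the state.
- env.read_state(): the state, without advancing time (a new reading comes with each control period).
- env.camera(name): name is "scene" or "top"; returns a dict with "color" (384x512x3 uint8, red, green, blue), "depth" (384x512 float32, mm along the optical axis (not along the pixel's ray), 0 where there is no reading), "K" (3x3 intrinsics, pixels), "extrinsics" (4x4, takes a point from world to camera coordinates). Camera axes: x right, y down, z forward; pixel columns grow to the right and rows downward; lengths in mm; the calibration is good to about 2 mm. A picture is of the moment at which its call begins.
- env.close_job(): hands the job in; it is judged then, once.
The state is a dict: "time": time; "qpos": joint angles; "joint_velocities": joint speeds; "joint_efforts": joint torques, N m; "tcp_pos": TCP position; "tool_rot": TCP orientation; "force": force on the tool from outside, world axes, zero at the start; "wrist_torque": the same for the moment, N m; "opening": opening from 0.0 (shut) to 1.0 (fully open); "gripper_force": force on a finger pad.
Only numpy, scipy, OpenCV 4.12 (cv2) and the standard library are available. Lean on these libraries where they do the work, as an engineer would, in place of code of your own. Each camera call takes 0.05 s, during which the arm holds its last target. There are 200 camera calls.

## Working session

There is one attempt and no reset: what is moved stays moved. The work goes in short steps, Python scripts to look and compute and a shell command to move; the robot and the scene stay as the last step left them, time stands still between calls to the robot, and variables do not carry over. Pictures are saved under pics/ and viewed, at most 10 in all, crops included, and the job is handed in when it is done.

```bash
mkdir -p pics
python3 - <<'E'
from workcell import env
import cv2,numpy as np
for n in("top","scene"):
    c=env.camera(n); np.savez(n+".npz",**c); cv2.imwrite(f"pics/{n}0.png",c["color"][:,:,::-1])
    print(n,c["K"].round(1).tolist(),c["extrinsics"].round(3).tolist())
s=env.read_state();print(s)
E
```

```text
top [[349.0, 0.0, 248.3], [0.0, 349.0, 187.6], [0.0, 0.0, 1.0]] [[-0.111, -0.994, -0.003, 112.291], [-0.97, 0.109, -0.218, 567.543], [0.217, -0.022, -0.976, 1040.441], [0.0, 0.0, 0.0, 1.0]]
scene [[475.2, 0.0, 252.0], [0.0, 475.2, 191.1], [0.0, 0.0, 1.0]] [[-0.239, -0.971, 0.007, 189.74], [-0.849, 0.206, -0.486, 495.085], [0.471, -0.123, -0.874, 1001.201], [0.0, 0.0, 0.0, 1.0]]
{'time': 0.1, 'qpos': array([-1.44609622e+00,  8.78962032e-02,  1.37212309e+00, -3.37339991e-06,
        1.68360330e+00, -1.03066864e-01]), 'joint_velocities': array([-0.00102498, -0.00164951, -0.0004592 ,  0.00063656,  0.00043517,
       -0.0007194 ]), 'joint_efforts': array([ 1.26031813e-03, -3.41254520e+01, -3.03301263e+01,  7.19416304e-02,
        3.04667931e-02, -9.35598496e-05]), 'tcp_pos': array([ 124.1403872 , -535.28802562,  204.40284147]), 'tool_rot': array([-3.13957314e+00, -2.05514118e-04,  2.27766390e-01]), 'force': array([ 0.15821514, -0.89585861, -0.41106619]), 'wrist_torque': array([-0.00496324, -0.00528446,  0.00255494]), 'gripper_force': 0.0, 'opening': 0.9986861893699696}
```

View pics/top0.png

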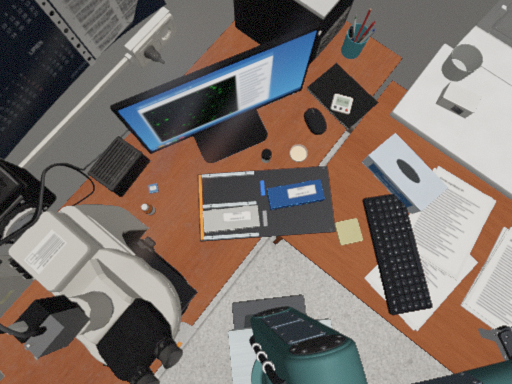

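View pics/scene0.png

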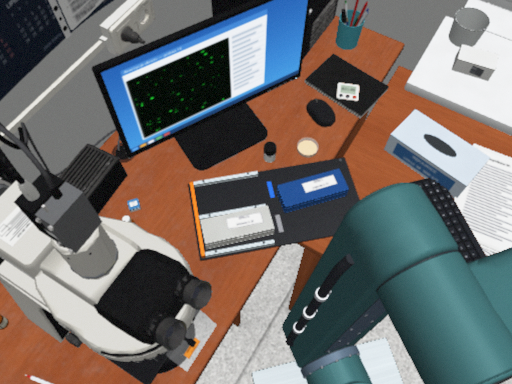

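The top view shows the board at about (198-335, 168-240), with the orange stop on the left (x≈200). The blue box is at (268-325, 183-207), and the blue mark by the bay mouth at (263,188). Next I'll measure from the masks and depth.

```bash
cat > h.py <<'E'
import numpy as np,cv2
from workcell import env
def pts(c):
    K,E,d=c["K"],c["extrinsics"],c["depth"]
    v,u=np.mgrid[:d.shape[0],:d.shape[1]]
    p=np.stack([(u-K[0,2])/K[0,0]*d,(v-K[1,2])/K[1,1]*d,d],-1)
    return (p-E[:3,3])@E[:3,:3]
def plane(c,uv,z):
    K,E=c["K"],c["extrinsics"]; R=E[:3,:3]; o=-R.T@E[:3,3]
    r=np.c_[np.asarray(uv,float),np.ones(len(uv))]@np.linalg.inv(K).T@R
    return o+r*((z-o[2])/r[:,2])[:,None]
def mask(c,lo,hi): 
    return cv2.inRange(cv2.cvtColor(c["color"],cv2.COLOR_RGB2HSV),lo,hi)>0
E
python3 - <<'E'
from h import *
for n in("top","scene"):
    c=dict(np.load(n+".npz")); P=pts(c); ok=(c["depth"]>0)
    m=mask(c,(5,150,150),(18,255,255))&ok&(P[...,2]>12)&(P[...,2]<32)
    # region of board only
    reg=np.zeros_like(m); reg[160:260,185:365]=1
    print(n,"desk z",np.median(P[...,2][150:160,215:225]))
    num,l,st,_=cv2.connectedComponentsWithStats((m&reg).astype(np.uint8))
    i=1+st[1:,4].argmax(); vu=np.argwhere(l==i); uv=vu[:,::-1]
    W=plane(c,uv,22)[:,:2]; r=cv2.minAreaRect(W.astype(np.float32)); print("orange",len(uv),r,cv2.boxPoints(r).round(0).tolist())
    hsv=cv2.cvtColor(c["color"],cv2.COLOR_RGB2HSV)
    b=mask(c,(100,100,40),(125,255,255))&reg
    b2=cv2.morphologyEx((b).astype(np.uint8),cv2.MORPH_CLOSE,np.ones((3,3)))
    num,l,st,_=cv2.connectedComponentsWithStats(b2)
    for i in range(1,num):
        if st[i,4]>15:
            vu=np.argwhere(l==i);z=P[...,2][l==i]; print("blue",st[i].tolist(),np.percentile(z,[5,50,95]).round(1),cv2.minAreaRect(plane(c,vu[:,::-1],45 if st[i,4]>300 else 6)[:,:2].astype(np.float32)))
    t=(P[...,2]>36)&(P[...,2]<54)&reg&ok
    num,l,st,_=cv2.connectedComponentsWithStats(t.astype(np.uint8))
    for i in range(1,num):
        if st[i,4]>150:
            vu=np.argwhere(l==i); r=cv2.minAreaRect(plane(c,vu[:,::-1],45)[:,:2].astype(np.float32)); print("top45",st[i].tolist(),r)
    rl=(hsv[...,2]>140)&(hsv[...,1]<60)&reg&(P[...,2]>10)&(P[...,2]<34)
    num,l,st,_=cv2.connectedComponentsWithStats(rl.astype(np.uint8))
    for i in range(1,num):
        if st[i,4]>40:
            vu=np.argwhere(l==i); r=cv2.minAreaRect(plane(c,vu[:,::-1],22)[:,:2].astype(np.float32)); print("rail",st[i].tolist(),r)
    img=c["color"][160:260,185:365,::-1]; cv2.imwrite(f"pics/{n}z.png",cv2.resize(img,None,fx=4,fy=4,interpolation=cv2.INTER_CUBIC))
E
```

```text
top desk z 12.552051044268726
orange 173 ((541.2760009765625, 207.5894775390625), (10.006528854370117, 210.9542999267578), 87.53488159179688) [[436.0, 207.0], [646.0, 198.0], [647.0, 208.0], [436.0, 217.0]]
blue [260, 179, 65, 31, 1032] [ 6.7 44.7 48.9] ((544.3836669921875, -88.57054138183594), (204.1002197265625, 95.32077026367188), 84.60107421875)
top45 [267, 179, 58, 30, 1131] ((544.17041015625, -100.24769592285156), (71.14704895019531, 175.5316925048828), 3.801276445388794)
top45 [203, 205, 57, 27, 1168] ((488.4203796386719, 113.99016571044922), (174.72390747070312, 69.49990844726562), 89.77278137207031)
rail [201, 171, 53, 7, 179] ((639.282470703125, 112.12551879882812), (172.77737426757812, 12.308774948120117), 87.51275634765625)
rail [203, 201, 53, 7, 174] ((537.4428100585938, 115.66793823242188), (169.60867309570312, 11.841575622558594), 87.44981384277344)
rail [204, 233, 55, 7, 180] ((436.3858337402344, 119.43829345703125), (172.47433471679688, 10.376643180847168), 87.65068054199219)
scene desk z 12.105772857557191
orange 275 ((541.8698120117188, 207.00457763671875), (9.4240
[... 220 characters left out ...]
2422, 99.44246673583984), 88.31126403808594)
top45 [277, 169, 72, 39, 1596] ((541.1724853515625, -100.43666076660156), (73.84185791015625, 176.66067504882812), 3.67149019241333)
top45 [200, 206, 75, 39, 1793] ((485.43994140625, 113.19100952148438), (73.48954010009766, 174.8013916015625), 0.04872288927435875)
rail [193, 171, 65, 14, 209] ((638.134765625, 111.21764373779297), (174.1555633544922, 12.79765796661377), 87.43324279785156)
rail [199, 204, 67, 16, 215] ((539.9761352539062, 115.11315155029297), (12.650339126586914, 173.6034698486328), 0.04944643750786781)
rail [205, 240, 70, 16, 260] ((437.0616760253906, 119.16999816894531), (174.30319213867188, 11.656813621520996), 87.61122131347656)
```

View pics/scenez.png

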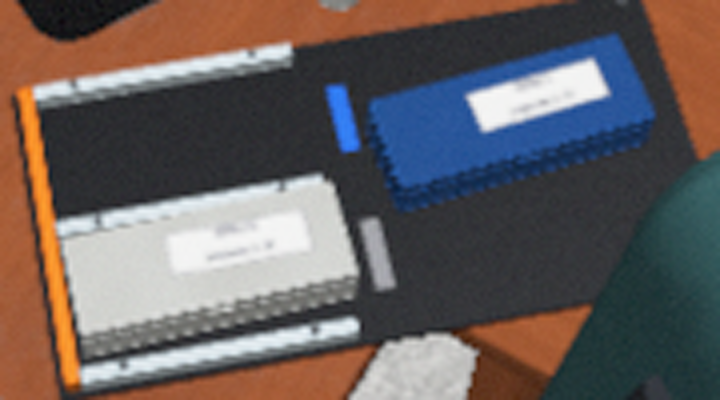

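View pics/topz.png

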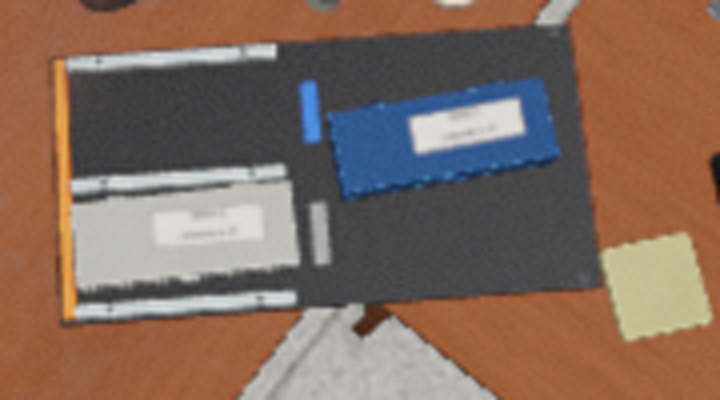

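The dock fit gives origin (584.5, 5.9) and yaw about -0.042. The box is at dock (-37,-108), turned about +0.107 rad.

The plan is to push the near side with both open fingertips as a straight line, which squares the box. Then I'll push its end with two fingertips down the lane.

```bash
cat >> h.py <<'E'
O=np.array([584.5,5.9]);A=-0.042;RD=np.array([[np.cos(A),-np.sin(A)],[np.sin(A),np.cos(A)]])
def dock(p): return (np.asarray(p)[...,:2]-O)@RD
def tcp():
    s=env.read_state(); print("t%.1f dock"%s["time"],dock(s["tcp_pos"]).round(1),"z%.1f"%s["tcp_pos"][2],"yaw rel %.3f"%(s["tool_rot"][2]-A),"F",s["force"].round(1),"open %.3f"%s["opening"])
def box(n):
    c=env.camera(n);P=pts(c);D=dock(P)
    b=mask(c,(100,100,40),(125,255,255))
    t=(P[...,2]>36)&(P[...,2]<54)&(abs(D[...,0]+20)<90)&(D[...,1]>-240)&(D[...,1]<200)
    lab=(c["color"].min(-1)>120)&t
    t=((b&t)|lab).astype(np.uint8)
    num,l,st,_=cv2.connectedComponentsWithStats(t)
    b2=[i for i in range(1,num) if (b&(l==i)).sum()>100]
    if not b2: print(n,"no box");return
    i=max(b2,key=lambda k:(b&(l==k)).sum())
    r=cv2.minAreaRect(dock(plane(c,np.argwhere(l==i)[:,::-1],45)).astype(np.float32))
    print(n,"box dock",np.round(r[0],1),"size",np.round(r[1],1),"ang",round(r[2],2)); return c
E
python3 -m inch '[[[-1,0,0,0,0.135],[-1,0,0,0,0.135],[-1,0.027,-0.037,0,0],[-1,0.027,-0.037,0,0],[-1,0.027,-0.037,0,0]]]' && python3 -c "
from h import *;tcp();box('top');box('scene')"
```

```text
time: 0.72
tcp_pos: [210.3, -426.9, 204.8]
tool_rot: [-3.14, 0.0, -0.043]
force: [1.0, 0.2, 0.8]
opening: 1.002
gripper_force: 0.0
t0.7 dock [-355.6 -448.2] z204.8 yaw rel -0.001 F [1.  0.2 0.8] open 1.002
top box dock [ -36.1 -107.7] size [ 71.7 175.6] ang 4.92
scene box dock [ -38.1 -107.8] size [ 72.3 177. ] ang 6.08
```

```bash
python3 -m inch '[[[-1,0.027,-0.037,0,0],[-1,0.027,-0.037,0,0],[-1,0.027,-0.037,0,0],[-1,0.027,-0.037,0,0],[-1,0.027,-0.037,0,0]]]' >/dev/null; python3 -m inch '[[[-1,0.027,-0.037,0.02,0],[-1,0.027,-0.037,0.02,0],[-1,0.027,-0.037,0.02,0],[-1,0.027,-0.037,0.02,0],[-1,0,0,0,0]]]' >/dev/null;  python3 -c "
from h import *;tcp()"
```

```text
t2.1 dock [-113.4 -114.8] z122.8 yaw rel 0.004 F [-0.7 -0.5 -0.6] open 1.000
```

```bash
python3 -m inch '[[[-1,0,-0.007,0.03,0],[-1,0,0,0.03,0],[-1,0,0,0.03,0],[-1,0,0,0.017,0],[-1,0,0,0,0]]]' >/dev/null;  python3 -c "
from h import *;tcp()"; python3 -m inch '[[[-1,0.008,0,0,0],[-1,0.006,0,0,0],[-1,0.006,0,0,0],[-1,0.004,0,0,0],[-1,0.004,0,0,0]]]' >/dev/null;  python3 -c "
from h import *;tcp();box('scene');box('top')"
```

```text
t2.7 dock [-114.1 -110.3] z17.6 yaw rel -0.001 F [ 0.9 -0.3 -0. ] open 1.003
t3.3 dock [ -84.7 -109.6] z18.5 yaw rel -0.000 F [-0.4  0.4  0.1] open 1.002
scene box dock [-45.1 -32.3] size [70.8 25.2] ang 4.78
top box dock [-39.2 -54.9] size [68.2 69.6] ang 6.42
```

```bash
python3 -m inch '[[[-1,0.004,0,0,0],[-1,0.004,0,0,0],[-1,0.004,0,0,0],[-1,0.004,0,0,0],[-1,0.004,0,0,0]]]' >/dev/null;  python3 -c "
from h import *;tcp()"; python3 -m inch '[[[-1,0.004,0,0,0],[-1,0.004,0,0,0],[-1,0.003,0,0,0],[-1,0.003,0,0,0],[-1,0.002,0,0,0]]]' >/dev/null;  python3 -c "
from h import *;tcp();c=env.camera('scene');cv2.imwrite('pics/s1.png',cv2.resize(c['color'][140:270,185:395,::-1],None,fx=3.5,fy=3.5))"
```

```text
t4.0 dock [ -64.9 -109.7] z18.4 yaw rel -0.000 F [-1.5 -0.2  0.3] open 0.998
t4.7 dock [ -48.9 -109.7] z18.4 yaw rel -0.000 F [-1.1  0.  -0.5] open 1.002
```

View pics/s1.png

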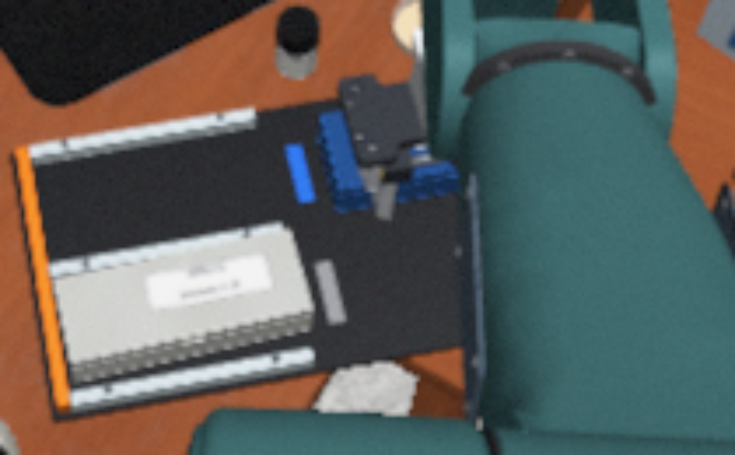

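The view shows the finger at (385,195) on the near side of the box. The box's left end is at (330,160) and roughly square to the bay. I'll push about 6 mm more, then back off and look.

```bash
python3 -m inch '[[[-1,0.003,0,0,0],[-1,0.002,0,0,0],[-1,0.001,0,0,0],[-1,0,0,0,0],[-1,-0.006,0,0,0]]]' >/dev/null;  python3 -c "
from h import *;tcp()"; python3 -m inch '[[[-1,-0.02,0,0,0],[-1,-0.02,0,-0.02,0],[-1,0,0,-0.04,0],[-1,0,0.03,-0.04,0],[-1,-0.02,0.05,0,0]]]' >/dev/null;python3 -m inch '[[[-1,-0.02,0.05,0,0],[-1,-0.02,0.05,0,0],[-1,-0.02,0.05,0,0],[-1,0,0.04,0,0],[-1,0,0,0,0]]]' >/dev/null;   python3 -c "
from h import *;tcp();box('scene');box('top')"
```

```text
t5.3 dock [ -48.6 -109.7] z18.7 yaw rel -0.000 F [0.6 0.8 0.2] open 1.002
t6.6 dock [-169.9 -382. ] z118.5 yaw rel -0.004 F [-1.  -0.5 -0.3] open 1.004
scene box dock [  -5.1 -111.6] size [176.7  75.3] ang 89.8
top box dock [  -2.4 -111.4] size [175.6  70.6] ang 90.0
```

```bash
python3 -m inch '[[[0.2,0.04,0,0,-0.17],[0.2,0,0,0,-0.175],[0.2,0,0,0,-0.175],[0.2,0,0,0,-0.175],[0.2,0,0,0,-0.175]]]' >/dev/null; python3 -m inch '[[[0.2,0,0,0,-0.175],[0.2,0,0,0,-0.175],[0.2,0,0,0,-0.175],[0.2,0,0,0,-0.175],[0.2,0,0,0,0]]]' >/dev/null;   python3 -c "
from h import *;tcp();box('scene');box('top')"
```

```text
t8.0 dock [-128.7 -378.1] z118.7 yaw rel 1.570 F [ 0.5 -0.8  0.3] open 0.399
scene box dock [  -4.4 -111.8] size [176.3  74. ] ang 89.8
top box dock [  -2.1 -111.4] size [175.5  70. ] ang 90.0
```

```bash
python3 -m inch '[[[0.2,0.034,0.032,0,0],[0.2,0.034,0.031,0,0],[0.2,0.034,0.031,0.01,0],[0.2,0.034,0.031,0.02,0],[0.2,0,0,0.02,0]]]' >/dev/null; python3 -m inch '[[[0.2,0,0,0.03,0],[0.2,0,0,0.02,0],[0.2,0,0,0,0]]]' >/dev/null;   python3 -c "
from h import *;tcp()"
```

```text
t9.1 dock [  -5.5 -243. ] z16.3 yaw rel 1.569 F [-0.4 -0.8  0.6] open 0.396
```

```bash
python3 -m inch '[[[0.2,0.01,0.002,0,0],[0.2,0.008,0,0,0],[0.2,0.006,0,0,0],[0.2,0.004,0,0,0],[0.2,0.004,0,0,0]]]' >/dev/null; python3 -m inch '[[[0.2,0.005,0,0,0],[0.2,0.005,0,0,0],[0.2,0.005,0.001,0,0],[0.2,0.005,0,0,0],[0.2,0.005,0,0,0]]]' >/dev/null;   python3 -c "
from h import *;tcp()"; python3 -m inch '[[[0.2,0.004,0.001,0,0],[0.2,0.004,0,0,0],[0.2,0.004,0.001,0,0],[0.2,0.002,0,0,0],[0.2,0,0,0,0]]]' >/dev/null;   python3 -c "
from h import *;tcp();box('scene');box('top');c=env.camera('top');cv2.imwrite('pics/t2.png',cv2.resize(c['color'][140:260,185:365,::-1],None,fx=4,fy=4))"
```

```text
t10.3 dock [  -0.8 -186.6] z18.6 yaw rel 1.570 F [ 0.6 -1.5  0.6] open 0.403
t10.9 dock [   1.2 -172.3] z18.4 yaw rel 1.570 F [ 1.6 -0.2  0.1] open 0.399
scene box dock [ -1.3 -74.7] size [176.   73.9] ang 89.81
top box dock [  0.8 -69.4] size [165.4  70.8] ang 89.91
```

View pics/t2.png

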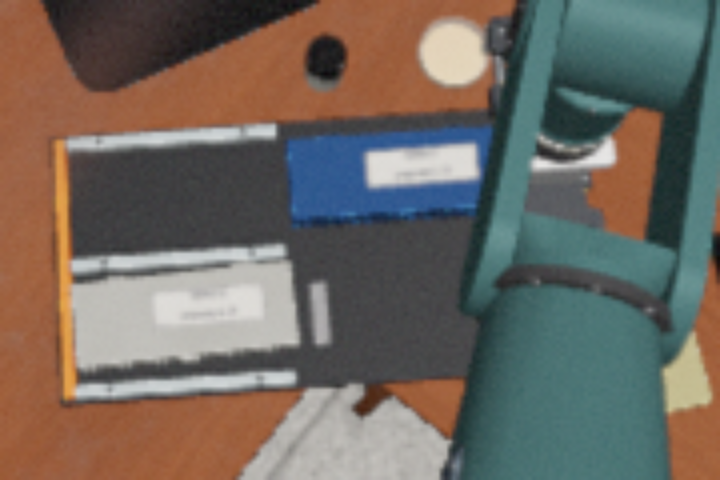

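The box is at (290-490, 130-225), centred (x≈0) and square to the lane. Pushing on.

```bash
python3 -m inch '[[[0.2,0.005,0,0,0],[0.2,0.006,0,0,0],[0.2,0.007,0,0,0],[0.2,0.007,0,0,0],[0.2,0.006,0,0,0]]]' >/dev/null; python3 -m inch '[[[0.2,0.006,0,0,0],[0.2,0.006,0,0,0],[0.2,0.006,0,0,0],[0.2,0.006,0,0,0],[0.2,0.005,0,0,0]]]' >/dev/null;   python3 -c "
from h import *;tcp();box('scene');box('top')"
```

```text
t12.3 dock [   1.2 -112.4] z18.5 yaw rel 1.570 F [ 0.2 -0.8 -1.1] open 0.399
scene box dock [ -0.3 -14.8] size [174.9  72.8] ang 90.0
top box dock [ 1.3 -1.8] size [150.5  70.6] ang 89.91
```

```bash
python3 -m inch '[[[0.2,0.006,0,0,0],[0.2,0.006,0,0,0],[0.2,0.006,0,0,0],[0.2,0.006,0,0,0],[0.2,0.006,0,0,0]]]' >/dev/null; python3 -m inch '[[[0.2,0.006,0,0,0],[0.2,0.006,0,0,0],[0.2,0.006,0,0,0],[0.2,0.006,0,0,0],[0.2,0.005,0,0,0]]]' >/dev/null;   python3 -c "
from h import *;tcp();box('scene')";python3 -m inch '[[[0.2,0.006,0,0,0],[0.2,0.006,0,0,0],[0.2,0.006,0,0,0],[0.2,0.006,0,0,0],[0.2,0.005,0,0,0]]]' >/dev/null;  python3 -c "
from h import *;tcp();box('scene')"
```

```text
t13.7 dock [  1.3 -53.5] z18.6 yaw rel 1.570 F [ 0.1 -1.9  1.3] open 0.400
scene box dock [-0.5 45.4] size [171.5  73.2] ang 89.81
t14.3 dock [  1.3 -24.4] z18.5 yaw rel 1.570 F [ 0.1 -1.3  0.8] open 0.402
scene box dock [-1.2 76. ] size [167.8  74.9] ang 89.81
```

```bash
python3 -m inch '[[[0.2,0.006,0,0,0],[0.2,0.006,0,0,0],[0.2,0.005,0,0,0],[0.2,0.004,0,0,0],[0.2,0.003,0,0,0]]]' >/dev/null; python3 -c "
from h import *;tcp()";python3 -m inch '[[[0.2,0.002,0,0,0],[0.2,0.002,0,0,0],[0.2,0.001,0,0,0],[0.2,0,0,0,0]]]' >/dev/null;  python3 -c "
from h import *;tcp();c=box('scene');cv2.imwrite('pics/s3.png',cv2.resize(c['color'][140:270,185:385,::-1],None,fx=4,fy=4))
P=pts(c);b=mask(c,(100,100,40),(125,255,255))&(P[...,2]>36);b[:,300:]=0;u=plane(c,np.argwhere(b)[:,::-1],45);print('front y',np.percentile(dock(u)[:,1],[90,97,99.5]).round(1))"
```

```text
t15.0 dock [ 1.3 -0.5] z18.5 yaw rel 1.570 F [-0.3 -3.   1.5] open 0.393
t15.5 dock [1.3 4.4] z18.4 yaw rel 1.570 F [-0.3 -1.6  0.7] open 0.394
scene box dock [ -0.6 106.3] size [164.8  73.8] ang 89.81
front y [356.4 383.3 404.5]
```

View pics/s3.png

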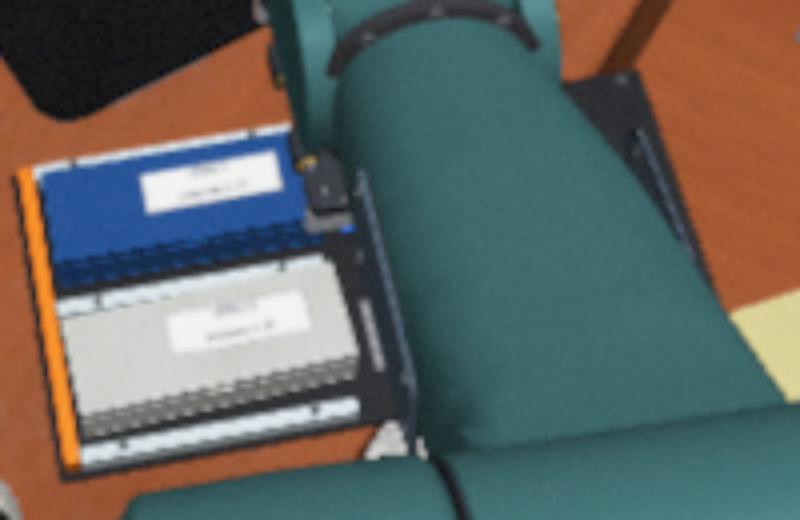

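The box is between the rails with its left end at (40,230). A gap of roughly 4-5 mm to the orange stop remains. I'll go in 1 mm steps and watch the force.

```bash
for i in 1; do python3 -m inch '[[[0.2,0.001,0,0,0],[0.2,0.001,0,0,0],[0.2,0.001,0,0,0]]]' | grep force;python3 -m inch '[[[0.2,0,0,0,0]]]' | grep -E 'tcp|force'; done; python3 -c "
from h import *;tcp();box('scene')"
```

```text
force: [0.1, -0.6, -0.7]
gripper_force: 0.4
tcp_pos: [586.1, 13.3, 18.4]
force: [0.1, -1.9, 1.1]
gripper_force: 0.6
t16.1 dock [1.3 7.4] z18.4 yaw rel 1.570 F [ 0.1 -1.9  1.1] open 0.401
scene box dock [ -0.4 109.1] size [165.   73.3] ang 89.81
```

```bash
python3 -m inch '[[[0.2,0.0007,0,0,0]]]' | grep -E '^force';python3 -m inch '[[[0.2,0.0007,0,0,0]]]' | grep -E '^force'; python3 -m inch '[[[0.2,0,0,0,0]]]' | grep -E 'tcp|force'
```

```text
force: [0.0, -1.8, 1.2]
force: [0.5, -2.0, 1.1]
tcp_pos: [586.1, 14.6, 18.4]
force: [0.1, -1.5, 0.3]
gripper_force: 0.6
```

```bash
python3 -m inch '[[[0.2,0.0006,0,0,0]]]' | grep -E '^force';python3 -m inch '[[[0.2,0.0005,0,0,0]]]' | grep -E '^force'; python3 -m inch '[[[0.2,0,0,0,0]]]' | grep -E 'tcp|force'; python3 -c "
from h import *;tcp();box('scene')"
```

```text
force: [0.2, -1.9, 0.4]
force: [-0.3, -3.2, 0.7]
tcp_pos: [586.1, 15.5, 18.4]
force: [0.2, -1.9, 0.6]
gripper_force: 1.0
t16.9 dock [1.2 9.6] z18.4 yaw rel 1.570 F [ 0.2 -1.9  0.6] open 0.398
scene box dock [ -0.6 111.2] size [164.1  73.8] ang 89.81
```

```bash
python3 -m inch '[[[0.2,0.0005,0,0,0]]]' | grep -E '^force';python3 -m inch '[[[0.2,0,0,0,0]]]' | grep -E 'tcp|^force'; python3 -m inch '[[[0.2,0.0005,0,0,0]]]' | grep -E 'tcp|^force';python3 -m inch '[[[0.2,0,0,0,0]]]' | grep -E 'tcp|^force'
```

```text
force: [-0.3, -4.1, 0.6]
tcp_pos: [586.2, 15.5, 18.4]
force: [-1.3, -3.6, 0.3]
tcp_pos: [586.3, 15.5, 18.5]
force: [0.4, -5.8, 0.8]
tcp_pos: [586.3, 15.5, 18.5]
force: [-0.1, -5.4, 1.0]
```

The box has met the stop: the force is rising and the TCP has stalled. Backing off and checking.

```bash
python3 -m inch '[[[0.2,-0.004,0,0,0],[0.2,-0.02,0,0,0],[0.2,-0.03,0,0,0],[0.2,-0.03,0,-0.02,0],[0.2,-0.03,0,-0.04,0]]]' >/dev/null; python3 -m inch '[[[0.2,-0.04,0,-0.03,0],[0.2,-0.05,0,0,0],[0.2,-0.05,0,0,0],[0.2,0,0,0,0],[0.2,0,0,0,0]]]' >/dev/null; python3 -c "
from h import *;tcp();c=box('scene');box('top');cv2.imwrite('pics/s4.png',cv2.resize(c['color'][140:270,185:385,::-1],None,fx=4,fy=4))"
```

```text
t18.7 dock [   0.7 -243.2] z108.1 yaw rel 1.569 F [ 0.3 -0.3  0.5] open 0.399
scene box dock [1.000e-01 1.062e+02] size [174.1  72.3] ang 89.81
top box dock [  2.8 107.2] size [174.5  70.5] ang 89.91
```

View pics/s4.png

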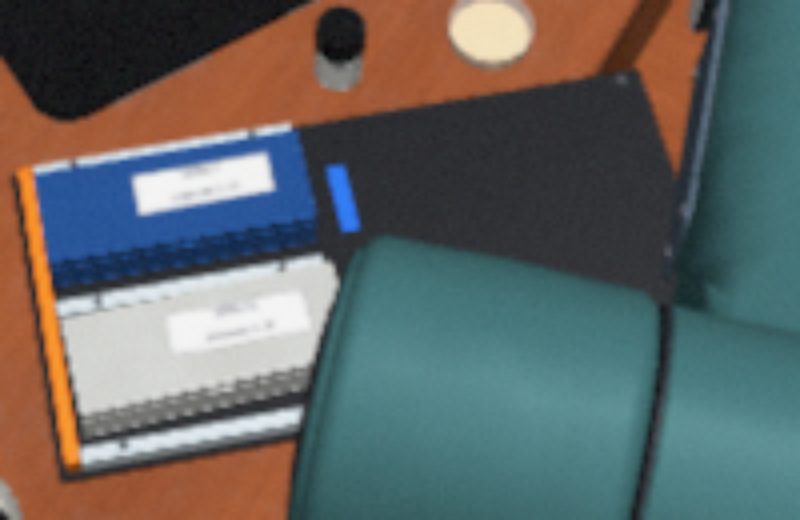

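The blue box sits against the orange stop at (40,220), centred between the rails. The arm is clear of it.

```bash
python3 -c "
from workcell import env;print(env.close_job())"
```

```text
the job is handed in; nothing more can be done
None
```

The job is handed in: the blue box was pushed down the lane against the orange end stop, measured about 1 mm off the lane's centre and square to it, the arm had backed clear, and no verdict came back.

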